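Index the lens table one hole to bring the orange lens under the loupe

TASK

Index the lens table by one hole so that the orange lens stops under the loupe: with a fingertip press the black plunger button inside the yellow ring all the way in, push the ring straight round towards the side that brings the orange lens under the loupe (never the other way), and let the plunger spring fully back up into the next hole of the index plate. Do not touch the lenses or the loupe and its stand, keep the lenses lying in their nests, do not force the table, and leave the things lying on the worktop where they are.

Things in the scene. Friction and masses are not known exactly. Their poses are not given: they have to be found in the camera images.
- indexer: Fixed lens indexing table. Origin on the worktop under the turning axis; +x points to the loupe, the plunger starts on the -x side. Foot plate x -125 to 175, y +-123 mm. Aluminium table 260 mm across, 35 mm high, with five black lens nests 88 mm from the axis every 60 deg (75 mm across, lip 41 mm high). Fixed index plate with six holes over the middle, 106 mm across, up to 76 mm high
- table_axis (a point): Point on the table's vertical turning axis, at the top face of the index plate, 68 mm above the worktop
- under_loupe (a point): Point on the loupe's axis, 88 mm from the table axis, at the height of the nests' floor (37 mm)
- button_top (a point): Centre of the top of the black plunger button: 45 mm across, 100 mm from the table axis, 67 mm above the worktop at rest, 8 mm below the top of the ring around it; it moves with plunger and table. The plunger's brass pin, 42 mm from the axis, stands up through a hole of the index plate and shows there
- ring_top (a point): Centre of the yellow ring round the button, level with its upper edge, 75 mm above the worktop. The ring is part of the turning table: 49 mm inside, 60 mm outside diameter, wall from 58 to 75 mm height. Closed fingertips go in and can push its wall from inside
- plunger (a joint): Plunger travel in m: 0 = up, pin home in a hole; 0.012 = fully in, at its stop; the pin is clear of the hole from about 0.009. Spring 3.5 N at first, 7.5 N fully in. Let go between holes, the pin slides under the plate (travel about 0.009) and springs up by itself at the next hole, which stops and locks the table (play 0.7 degrees)
- table (a joint): Table angle in rad, 0 at the start hole, growing anticlockwise seen from above; the holes are every 1.047 rad (60 degrees), end stops at +-1.6. Turns with light friction (1 to 2 N at the ring) and stays where it is left; it is locked while the pin is in a hole
- lens_orange: Loose uncut lens, orange, 51 mm across, 8 mm thick, origin at the centre of its underside; it lies in one of the two nests next to the loupe station, to the left or to the right, 60 degrees from it about the table axis
- lens_teal: Loose uncut lens, teal, 66 mm across, 9 mm thick, in the other nest next to the loupe station; origin at the centre of its underside
- lens_teal_done: Loose teal lens like the other, which lies under the loupe at the start; origin at the centre of its underside
- loupe_stand: The loupe's stand with the loupe, fixed to the indexer, origin as the indexer's: the loupe, 35 mm across, from 88 to 120 mm height, is held over the far nest by an arm from a post at x = +155 mm, 145 mm high
- lens_clock: Loose round lens gauge lying beside the table on the left, 61 x 43 x 13 mm, origin at its underside; to be left alone
- screw_jar: Loose small jar with a blue lid on the left of the table, 42 mm across, 30 mm high; to be left alone
- tweezers: Loose tweezers on the right of the table, 121 mm long, 10 mm high; to be left alone
- marker: Loose white marker pen with black cap on the right of the table, 135 mm long, 16 mm high; to be left alone

How it is judged:
On the way, in this order (a step that is already met when the one before it is completed fails the run):
1. the plunger is pressed in, so that its pin is out of the start hole, before the table has turned (value of joint plunger above 0.008 m and value of joint table between -0.12 and 0.12 rad), for 0.05 s.
2. the table stands at the next hole with the pin home in it and the orange lens under the loupe (value of joint plunger below 0.002 m and horizontal distance between lens_orange and under_loupe below 0.012 m), for 0.2 s.
At the end, for the whole second after the job is handed in: The table is locked at the next hole: plunger up within 2 mm, orange lens within 12 mm of the loupe's axis, table still; all three lenses lie flat in their nests; the lens gauge, jar, tweezers and marker are within 15 mm of where they were (all of step 2 and velocity of joint table between -0.02 and 0.02 rad/s and height (world z) of lens_orange between 0.0355 and 0.039 m and angle between each of lens_orange, lens_teal, lens_teal_done's own z axis and vertical below 0.06 rad and height (world z) of lens_teal between 0.0355 and 0.039 m and height (world z) of lens_teal_done between 0.0355 and 0.039 m and distance of each of lens_clock, screw_jar, tweezers, marker from where it was at the start of the episode below 0.015 m); the robot touches nothing.
It fails at once if the table is turned the wrong way, carrying the orange lens away from the loupe (horizontal distance between lens_orange and under_loupe above 0.115 m).
It fails at once if a lens is touched by the robot, or leaves its nest (contact force between any of the arm, the fingers and lens_orange above 0.3 N or contact force between any of the arm, the fingers and lens_teal above 0.3 N or contact force between any of the arm, the fingers and lens_teal_done above 0.3 N or height (world z) of any of lens_orange, lens_teal, lens_teal_done above 0.045 m).
It fails at once if the loupe or its stand is touched by the robot (contact force between any of the arm, the fingers and loupe_stand above 0.5 N).
It fails at once if a bystander is pushed or lifted (distance of any of lens_clock, screw_jar, tweezers, marker from where it was at the start of the episode above 0.02 m).
It fails at once if the indexing table is forced or squeezed hard (contact force between any of the fingers, the arm and indexer above 40 N).
It also fails if it takes over 40 s, if anything falls off the work surface, if the arm or the gripper's body presses on something with over 40 N, if the wrist force passes 120 N, or if a joint passes its speed limit or range.

ROBOT

A 6-joint arm with a two-finger parallel gripper is mounted at the origin on a cart in front of the work surface, level with it; the furniture and walls round the work are solid. World frame = base frame: x ahead of the robot, y to its left, z up, the work surface at z = 0. Lengths are in m, angles in rad, forces in N, time in s.
With the tool pointing down it reaches from about 0.425 to 0.95 m from the base axis. Payload 3.5 kg.
Tool frame: the origin (TCP) lies at the very end of the fingers, on their centre line; the grasp point (between the pads) lies ctrl.pinch_z behind it (ctrl.pinch_z is the distance from the TCP to the grasp point, in m); z points along the fingers, y is the line along which they close (so a half turn about z gives the same grasp; the last joint's range is limited). The gripper opens to 85 mm and grips with 20 to 120 N. Pads are 22 mm wide; open, the fingers measure 114 mm over their backs; the gripper's body (76 mm by 85 mm) begins 54 mm behind the grasp point. The pads swing forward as they close: fully open they stand 13 mm farther back than shut.
Start: joints at [-1.349, 0.286, 1.577, -0, 1.279, -0.15], TCP at [0.245, -0.629, 0.231] pointing down, gripper open.
Joint ranges: [-2.77, 2.77], [-0.9, 2.22], [0.21, 2.48], [-1.53, 4.67], [0.24, 2.81], [-2.84, 2.84]. Speed limits (rad/s): [2.79, 2.79, 3.14, 3.14, 3.14, 3.14].

INTERFACE

Orientations are given as a unit quaternion [x, y, z, w].
In Python, from plant import ctrl gives the robot as it stands.
- The arm moves only by the shell command python3 -m inch 'ROWS' [FORCE]. ROWS is a JSON list of rows, 1 to 10 of them, each of 7 numbers: dx, dy, dz in parts of the range, where 1.0 means 600 mm, then a rotation vector rx, ry, rz in fractions of the full range, 1 being 2 rad, then the opening from 0.0 (shut) to 1.0 (fully open); each row is the pose to reach, as a shift and turn from the pose commanded when the command began, along the tool's axes at that moment; what a row does not reach only later rows make up. A row lasts 1/8 s, in which the tool goes at most 0.0625 m and 0.188 rad, less where a joint would pass 70% of its speed; a pose out of reach is approached as far as the arm can. The fingers move at their own pace and stop on an object; FORCE is the grip in N (left out, the last holds). Time passes only in rows, so rows that do not move let the fingers close. It prints the time, the measured TCP pose, the force, the opening and the grip force at its end. Input that does not fit is refused with a message, and nothing moves.
- ctrl.get_state(): the state, without advancing time (a new reading comes with each control period).
- ctrl.read_camera(name): name is "scene" or "top" or "wrist"; returns a dict with "pixels" (384x512x3 uint8, red, green, blue), "camera_matrix" (3x3 intrinsics, pixels), "xyz" and "orientation" of the camera in the world. Camera axes: x right, y down, z forward; pixel columns grow to the right and rows downward; lengths in m; the calibration is good to about 2 mm. The wrist camera is an equidistant fisheye: a pixel r from the principal point sees the ray r / f radians off the axis. A picture is of the moment at which its call begins. There is no depth.
- ctrl.sign_off(): hands the job in; it is judged then, once.
Trained networks look in the newest picture that a camera, given by its name, has taken for a name from the list of things; names that differ only in an ending like _2 or _b are one class to them, and where a whole thing is asked for, a point or a joint stands for the part that bears it (a point fixed in the world has none). Each returns a list of dicts, best first, with "conf" (0 to 1); they miss things now and then, are a little off and sometimes report something else, mostly with a low value. They report only what shows in the picture. A call takes as long as a camera call.
- ctrl.recognise(camera, thing): "position" ([x, y, z] in m, in world coordinates, good to about 4 mm: the middle of the surface that is visible of it).
- ctrl.masks_of(camera, thing): "region" (384x512 bool, what is visible of it).
- ctrl.mark_of(camera, thing): "position" ([x, y, z] in m, in world coordinates, good to about 4 mm: a listed point, or the origin of a listed thing).
The state is a dict: "time": time; "qpos": joint angles; "dq": joint speeds; "joint_efforts": joint torques, N m; "eef_pos": TCP position; "tcp_rot": TCP orientation; "contact_force": force on the tool from outside, world axes, zero at the start; "wrist_torque": the same for the moment, N m; "opening": opening from 0.0 (shut) to 1.0 (fully open); "finger_force": force on a finger pad.
Only numpy, scipy, OpenCV 4.12 (cv2) and the standard library are available. Lean on these libraries where they do the work, as an engineer would, in place of code of your own. Each camera call takes 0.05 s, during which the arm holds its last target. There are 200 camera calls.

## Working session

There is one attempt and no reset: what is moved stays moved. The work goes in short steps, Python scripts to look and compute and a shell command to move; the robot and the scene stay as the last step left them, time stands still between calls to the robot, and variables do not carry over. Pictures are saved under pics/ and viewed, at most 10 in all, crops included, and the job is handed in when it is done.

```bash
mkdir -p pics
cat > h.py <<'E'
import numpy as np, cv2
from plant import ctrl
from scipy.spatial.transform import Rotation as R
def pic(cam,fn):
    d=ctrl.read_camera(cam); cv2.imwrite('pics/'+fn,d['pixels'][:,:,::-1]); return d
def best(cam,n,f=None):
    r=(f or ctrl.mark_of)(cam,n)
    return (np.round(r[0]['position'],4),round(r[0]['conf'],2)) if r else None
E
python3 - <<'E'
from h import *
s=ctrl.get_state();print(s['eef_pos'],s['tcp_rot'],s['opening'],ctrl.pinch_z)
for c in('scene','top'):
    d=pic(c,c+'0.png');print(c,d['xyz'])
    for n in('table_axis','under_loupe','button_top','ring_top','indexer','lens_orange','lens_teal','loupe_stand','lens_clock','screw_jar','tweezers','marker'):print(n,best(c,n))
a,b=cv2.imread('pics/scene0.png'),cv2.imread('pics/top0.png')
cv2.imwrite('pics/both0.png',cv2.resize(np.hstack([a,b]),(800,300)))
E
```

```text
[ 0.245093   -0.62820861  0.22993446] [ 9.82768958e-01  1.84834378e-01 -4.45683257e-05 -1.19429699e-03] 1.0033992731922918 0.0187
scene [0.07517031 0.48452094 0.79846311]
table_axis (array([ 0.5993, -0.1824,  0.068 ]), 0.94)
under_loupe (array([ 0.685 , -0.1957,  0.0352]), 0.78)
button_top (array([ 0.5014, -0.1548,  0.0676]), 0.47)
ring_top (array([ 0.5038, -0.1532,  0.0705]), 0.67)
indexer (array([ 5.972e-01, -1.787e-01, -5.000e-04]), 0.63)
lens_orange (array([ 0.6591, -0.1146,  0.0347]), 0.59)
lens_teal (array([ 0.6251, -0.2633,  0.0362]), 0.55)
loupe_stand None
lens_clock (array([ 0.5391,  0.014 , -0.0035]), 0.73)
screw_jar (array([0.6617, 0.0009, 0.001 ]), 0.71)
tweezers (array([ 0.4562, -0.3308,  0.0037]), 0.58)
marker (array([ 0.6195, -0.3411, -0.0019]), 0.76)
top [ 0.46769459 -0.11984153  0.93723276]
table_axis (array([ 0.6004, -0.1797,  0.0671]), 0.96)
under_loupe (array([ 0.6863, -0.1988,  0.0344]), 0.94)
button_top (array([ 0.5012, -0.1614,  0.0682]), 0.82)
ring_top (array([ 0.4984, -0.1553,  0.0748]), 0.84)
indexer (array([ 0.5958, -0.178 , -0.0052]), 0.86)
lens_orange (array([ 0.6608, -0.1162,  0.039 ]), 0.58)
lens_teal (array([ 0.6239, -0.2654,  0.0345]), 0.92)
loupe_stand None
lens_clock (array([0.5426, 0.0127, 0.0012]), 0.49)
screw_jar (array([ 0.6606, -0.0034, -0.0039]), 0.82)
tweezers (array([ 0.4532, -0.331 , -0.001 ]), 0.59)
marker (array([ 0.6208, -0.343 ,  0.005 ]), 0.67)
```

View pics/top0.png

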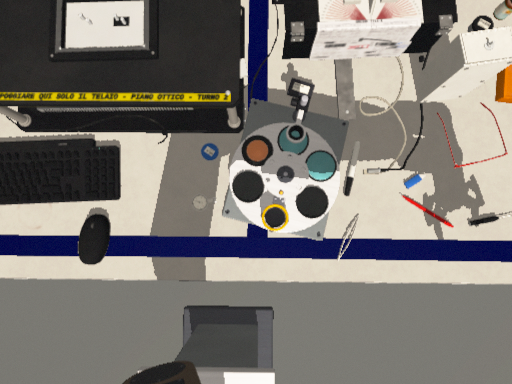

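View pics/scene0.png

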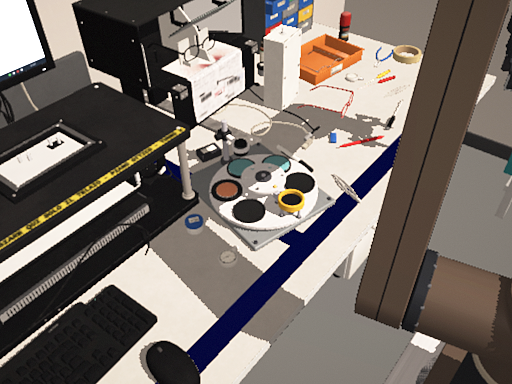

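The top view shows the ring at (275,216), the axis at (285,173), the orange lens at (257,150) to the left of the loupe at (295,135), and the teal lens at (321,165). In the scene view the ring is at (291,201) and the orange lens at (227,190). So the table has to turn clockwise, and the ring moves towards +y. Next I'll refine the ring position from its colour in both views.

```bash
cat >> h.py <<'E'
def ray(d,u,v):
    K=np.array(d['camera_matrix']); o=np.array(d['xyz'])
    return o,R.from_quat(d['orientation']).apply([(u-K[0,2])/K[0,0],(v-K[1,2])/K[1,1],1.])
def ring(cam):
    d=ctrl.read_camera(cam); h=cv2.cvtColor(d['pixels'],cv2.COLOR_RGB2HSV)
    m=cv2.inRange(h,(20,150,100),(33,255,255))
    m2=np.array(ctrl.masks_of(cam,'ring_top')[0]['region']).astype(np.uint8)
    n,l,st,c=cv2.connectedComponentsWithStats(cv2.morphologyEx(m,cv2.MORPH_CLOSE,np.ones((3,3))))
    k=max(range(1,n),key=lambda i:(m2*(l==i)).sum())
    cs,_=cv2.findContours((l==k).astype(np.uint8),cv2.RETR_EXTERNAL,cv2.CHAIN_APPROX_NONE)
    return d,cv2.fitEllipse(max(cs,key=len))[0]
def at(d,uv,z):
    o,r=ray(d,*uv); return o+r*(z-o[2])/r[2]
C=np.array([.5995,-.1805])
E
python3 - <<'E'
from h import *
L=[]
for c in('top','scene'):
    d,uv=ring(c); print(c,np.round(uv,1),at(d,uv,.07).round(4)); L.append(ray(d,*uv))
A=np.vstack([np.eye(3)-np.outer(r,r)/(r@r) for o,r in L]); b=np.hstack([(np.eye(3)-np.outer(r,r)/(r@r))@o for o,r in L])
print('tri',np.linalg.lstsq(A,b,rcond=None)[0])
for c in('top','scene'):
  for n in('table_axis','under_loupe','button_top','ring_top','lens_orange'):print(c,n,best(c,n))
s=ctrl.get_state(); Rt=R.from_quat(s['tcp_rot']); print((Rt.inv().apply(np.array([.5015,-.156,.15])-s['eef_pos'])).round(4))
E
```

```text
top [274.5 217. ] [ 0.5037 -0.1553  0.07  ]
scene [291.7 199.2] [ 0.5014 -0.1555  0.07  ]
tri [ 0.50288726 -0.15586739  0.06896563]
top table_axis (array([ 0.6008, -0.1791,  0.0698]), 0.67)
top under_loupe (array([ 0.6879, -0.197 ,  0.0347]), 0.88)
top button_top (array([ 0.4976, -0.1592,  0.0659]), 0.92)
top ring_top (array([ 0.5012, -0.1563,  0.0744]), 0.63)
top lens_orange (array([ 0.662 , -0.1147,  0.0387]), 0.88)
scene table_axis (array([ 0.6002, -0.1787,  0.0692]), 0.61)
scene under_loupe (array([ 0.6849, -0.1986,  0.0345]), 0.74)
scene button_top (array([ 0.5018, -0.1592,  0.0707]), 0.64)
scene ring_top (array([ 0.5012, -0.1546,  0.0712]), 0.91)
scene lens_orange (array([ 0.6599, -0.1157,  0.0368]), 0.75)
[ 0.4106 -0.3475  0.0813]
```

The manual's scale: shifts go in shares of 600 mm and turns go in shares of 2 rad. Converting my numbers, 0.4106 m / 0.6 = 0.6843, -0.23 m / 0.6 = -0.3833.

```bash
python3 -m inch '[[0.0833, -0.0667, 0, 0, 0, 0, 0], [0.15, -0.1333, 0, 0, 0, 0, 0], [0.225, -0.1917, 0, 0, 0, 0, 0], [0.3, -0.2583, 0, 0, 0, 0, 0], [0.375, -0.3167, 0.0167, 0, 0, 0, 0], [0.45, -0.3833, 0.0333, 0, 0, 0, 0], [0.525, -0.45, 0.05, 0, 0, 0, 0], [0.6, -0.5083, 0.0667, 0, 0, 0, 0], [0.6843, -0.58, 0.1, 0, 0, 0, 0], [0.6843, -0.58, 0.1333, 0, 0, 0, 0]]' 40
python3 - <<'E'
from h import *
d=pic('wrist','w1.png')
s=ctrl.get_state(); Rt=R.from_quat(s['tcp_rot']);print(s['eef_pos'],s['opening'],s['contact_force'])
for n in('table_axis','button_top','ring_top'):print(n,best('wrist',n))
print((Rt.inv().apply(np.array([.502,-.1565,.08])-s['eef_pos'])).round(4))
E
```

```text
time: 3.25
eef_pos: [0.503, -0.1524, 0.1516]
tcp_rot: [0.982, 0.187, 0.001, 0.0]
contact_force: [-1.1, -1.3, -0.0]
opening: -0.003
finger_force: 0.0
[ 0.5006579  -0.15204109  0.14779892] -0.001800264879641855 [-1.69923182  0.87694784 -2.15551499]
table_axis (array([ 0.6027, -0.1763,  0.0709]), 0.74)
button_top (array([ 0.5066, -0.1547,  0.0687]), 0.88)
ring_top (array([ 0.504 , -0.1538,  0.074 ]), 0.61)
[-0.0002  0.0049  0.0678]
```

View pics/w1.png

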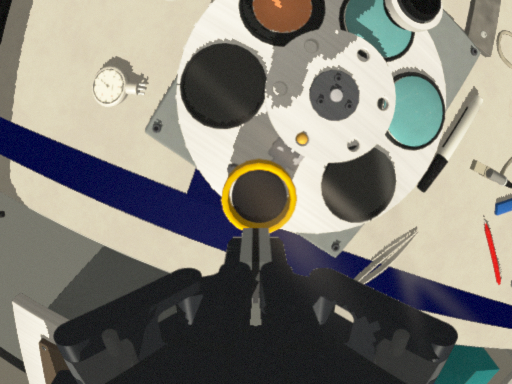

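The wrist view shows the ring at (259,196), the closed fingertips just below it at (256,230), and the brass pin at (303,139). All three agree with the estimate, so I'm going down into the ring.

Converted, 0.079 m / 0.6 = 0.1317, 0.003 m / 0.6 = 0.005.

```bash
python3 -m inch '[[0.0017, 0.005, 0.05, 0, 0, 0, 0], [0.0017, 0.005, 0.0917, 0, 0, 0, 0], [0.0017, 0.005, 0.1133, 0, 0, 0, 0], [0.0017, 0.005, 0.1233, 0, 0, 0, 0], [0.0017, 0.005, 0.1317, 0, 0, 0, 0], [0.0017, 0.005, 0.1317, 0, 0, 0, 0]]'
python3 - <<'E'
from h import *
d=ctrl.read_camera('wrist');a=d['pixels'][100:300,150:370,::-1]
cv2.imwrite('pics/w2.png',cv2.resize(a,None,fx=2.5,fy=2.5))
P=[];F=[]
for i in range(3):
    ctrl.read_camera('top');s=ctrl.get_state();P.append(s['eef_pos']);F.append(s['contact_force'])
print(np.mean(P,0),np.array(F).round(1))
E
```

```text
time: 4.2
eef_pos: [0.5036, -0.1581, 0.0728]
tcp_rot: [0.983, 0.185, 0.0, 0.0]
contact_force: [0.5, -0.6, -0.5]
opening: -0.003
finger_force: 0.0
[ 0.50379678 -0.1580737   0.07294831] [[-0.1 -0.1 -1.2]
 [ 0.4  0.2  0. ]
 [ 0.7 -0.3  0.2]]
```

View pics/w2.png

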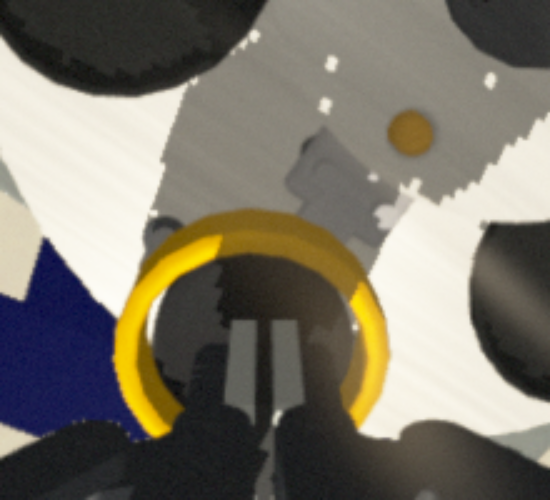

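The wrist crop shows the fingertips at about (265,320), inside the ring and touching nothing. Pressing the button now.

Converted, 0.0155 m / 0.6 = 0.0258, 0.012 m / 0.6 = 0.02.

```bash
python3 -m inch '[[0, 0, 0.0067, 0, 0, 0, 0], [0, 0, 0.0133, 0, 0, 0, 0], [0, 0, 0.02, 0, 0, 0, 0], [0, 0, 0.0258, 0, 0, 0, 0], [0, 0, 0.0258, 0, 0, 0, 0]]'
python3 - <<'E'
from h import *
P=[];F=[]
for i in range(4):
    ctrl.read_camera('top');s=ctrl.get_state();P.append(s['eef_pos']);F.append(s['contact_force'])
print(np.mean(P,0),np.mean(F,0).round(2))
E
```

```text
time: 5.03
eef_pos: [0.5037, -0.158, 0.0574]
tcp_rot: [0.983, 0.185, -0.0, -0.0]
contact_force: [-3.0, 1.4, 7.2]
opening: -0.001
finger_force: 3.4
[ 0.50365246 -0.15800042  0.05754436] [-1.9   1.41  6.88]
```

Run:
```python
from h import *
Rt=R.from_quat([.98277,.18483,0,0])
p0=np.array([.5037,-.158,0]);c=np.array([.6,-.180,0])
for t in range(4,81,4):
    q=c+R.from_euler('z',-t,degrees=True).apply(p0-c)*(1+min(t,12)/12*.01)
    print(t,q[:2].round(3),Rt.inv().apply(q-p0)[:2].round(4))
```

```text
4 [ 0.505 -0.151] [ 0.0038 -0.0058]
8 [ 0.507 -0.145] [ 0.008  -0.0113]
12 [ 0.509 -0.138] [ 0.0126 -0.0165]
16 [ 0.513 -0.132] [ 0.0178 -0.0211]
20 [ 0.516 -0.126] [ 0.0233 -0.0254]
24 [ 0.52 -0.12] [ 0.0291 -0.0293]
28 [ 0.525 -0.115] [ 0.0352 -0.0327]
32 [ 0.529 -0.11 ] [ 0.0414 -0.0358]
36 [ 0.534 -0.105] [ 0.0479 -0.0384]
40 [ 0.54 -0.1 ] [ 0.0545 -0.0405]
44 [ 0.545 -0.096] [ 0.0613 -0.0422]
48 [ 0.551 -0.093] [ 0.0681 -0.0434]
52 [ 0.558 -0.09 ] [ 0.0751 -0.0441]
56 [ 0.564 -0.087] [ 0.082  -0.0443]
60 [ 0.571 -0.085] [ 0.089 -0.044]
64 [ 0.577 -0.083] [ 0.0959 -0.0433]
68 [ 0.584 -0.081] [ 0.1028 -0.042 ]
72 [ 0.591 -0.081] [ 0.1095 -0.0403]
76 [ 0.598 -0.08 ] [ 0.1161 -0.0382]
80 [ 0.605 -0.08 ] [ 0.1226 -0.0355]
```

Press the last 1.3 mm, then follow the arc to about 32°.

Converted, 0.0414 m / 0.6 = 0.069, -0.0358 m / 0.6 = -0.0597.

```bash
python3 -m inch '[[0, 0, 0.0022, 0, 0, 0, 0], [0.0033, -0.005, 0.0022, 0, 0, 0, 0], [0.0067, -0.01, 0.0022, 0, 0, 0, 0], [0.0133, -0.0188, 0.0022, 0, 0, 0, 0], [0.021, -0.0275, 0.0022, 0, 0, 0, 0], [0.0297, -0.0352, 0.0022, 0, 0, 0, 0], [0.0388, -0.0423, 0.0022, 0, 0, 0, 0], [0.0485, -0.0488, 0.0022, 0, 0, 0, 0], [0.0587, -0.0545, 0.0022, 0, 0, 0, 0], [0.069, -0.0597, 0.0022, 0, 0, 0, 0]]'
python3 - <<'E'
from h import *
d=pic('wrist','w3.png')
P=[];F=[]
for i in range(3):
    ctrl.read_camera('top');s=ctrl.get_state();P.append(s['eef_pos']);F.append(s['contact_force'])
print(np.mean(P,0),np.mean(F,0).round(2))
for c in('top','scene'):
    try:
        d,uv=ring(c);p=at(d,uv,.07);v=p[:2]-C;print(c,p.round(4),np.hypot(*v),np.degrees(np.arctan2(v[1],v[0])))
    except Exception as e:print(c,e)
E
```

```text
time: 6.48
eef_pos: [0.5304, -0.1103, 0.057]
tcp_rot: [0.983, 0.185, 0.001, 0.001]
contact_force: [-0.4, -2.2, 6.8]
opening: 0.0
finger_force: 3.4
[ 0.53099323 -0.10981591  0.05718235] [0.66 0.73 6.62]
top OpenCV(4.12.0) /io/opencv/modules/imgproc/src/shapedescr.cpp:361: error: (-201:Incorrect size of input array) There should be at least 5 points to fit the ellipse in function 'fitEllipseNoDirect'

scene [ 0.5269 -0.1112  0.07  ] 0.100369743944099 136.31726531359132
```

View pics/w3.png

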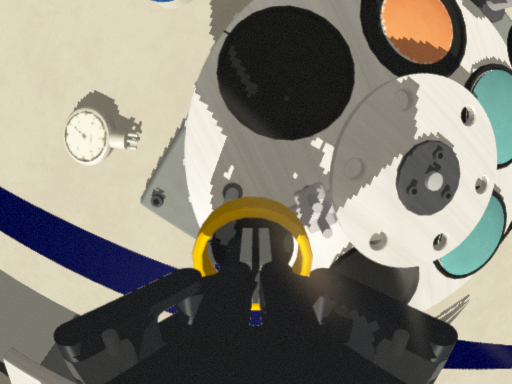

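The wrist view shows the table about 30° round clockwise, with the fingers inside the ring at (255,240). The pin is out of its hole and the orange lens at (415,25) is moving towards the loupe. Now I'll raise the tip so the pin rides under the plate, and push only on the wall.

Converted, 0.0406 m / 0.6 = 0.0677, 0.0337 m / 0.6 = 0.0562.

```bash
python3 -m inch '[[0, 0, -0.01, 0, 0, 0, 0], [0, 0, -0.0205, 0, 0, 0, 0], [0.0108, -0.0043, -0.0205, 0, 0, 0, 0], [0.0218, -0.0078, -0.0205, 0, 0, 0, 0], [0.0332, -0.0107, -0.0205, 0, 0, 0, 0], [0.0445, -0.0127, -0.0205, 0, 0, 0, 0], [0.0562, -0.0138, -0.0205, 0, 0, 0, 0], [0.0677, -0.0142, -0.0205, 0, 0, 0, 0]]'
python3 - <<'E'
from h import *
P=[];F=[]
for i in range(3):
    ctrl.read_camera('top');s=ctrl.get_state();P.append(s['eef_pos']);F.append(s['contact_force'])
print(np.mean(P,0),np.mean(F,0).round(2))
d,uv=ring('scene');p=at(d,uv,.07);v=p[:2]-C;print(p.round(4),np.hypot(*v),np.degrees(np.arctan2(v[1],v[0])))
for n in('ring_top','lens_orange'):print(best('scene',n))
E
```

```text
time: 7.88
eef_pos: [0.5638, -0.0865, 0.0676]
tcp_rot: [0.983, 0.185, -0.001, -0.0]
contact_force: [-2.0, -2.3, 0.6]
opening: 0.001
finger_force: 1.3
[ 0.56461893 -0.08609466  0.06789379] [0.17 0.08 0.39]
[ 0.5517 -0.0892  0.07  ] 0.10306800227697768 117.60279565721608
(array([ 0.5555, -0.0873,  0.0708]), 0.96)
(array([ 0.6875, -0.1816,  0.0358]), 0.47)
```

Converted, 0.0065 m / 0.6 = 0.0108, 0.005 m / 0.6 = 0.0083.

```bash
python3 -m inch '[[0.0033, 0, -0.0025, 0, 0, 0, 0], [0.0058, 0, -0.0025, 0, 0, 0, 0], [0.0083, 0, -0.0025, 0, 0, 0, 0], [0.0108, 0, -0.0025, 0, 0, 0, 0]]'
python3 -c "
from h import *
d,uv=ring('scene');p=at(d,uv,.07);v=p[:2]-C;print(p.round(4),np.degrees(np.arctan2(v[1],v[0])))"
python3 -m inch '[[0.0017, 0, 0, 0, 0, 0, 0], [0.0033, 0.0003, 0, 0, 0, 0, 0], [0.005, 0.0005, 0, 0, 0, 0, 0]]'
python3 - <<'E'
from h import *
d,uv=ring('scene');p=at(d,uv,.07);v=p[:2]-C;print(p.round(4),np.degrees(np.arctan2(v[1],v[0])),ctrl.get_state()['contact_force'])
E
```

```text
time: 8.72
eef_pos: [0.5696, -0.0847, 0.0693]
tcp_rot: [0.983, 0.185, -0.0, 0.0]
contact_force: [-1.7, -0.6, 1.7]
opening: 0.002
finger_force: 0.9
[ 0.558 -0.089  0.07 ] 114.42551286817681
time: 9.2
eef_pos: [0.5727, -0.0836, 0.0693]
tcp_rot: [0.983, 0.185, -0.0, -0.0]
contact_force: [-1.3, -1.3, -0.3]
opening: -0.001
finger_force: 0.6
[ 0.558  -0.0862  0.07  ] 113.72299339884982 [-1.29416074 -0.60936528 -0.36702968]
```

Converted, 0.006 m / 0.6 = 0.01, 0.005 m / 0.6 = 0.0083.

```bash
python3 -m inch '[[0.0017, 0, 0, 0, 0, 0, 0], [0.0033, 0.0003, 0, 0, 0, 0, 0], [0.005, 0.0005, 0, 0, 0, 0, 0], [0.0067, 0.0008, 0, 0, 0, 0, 0], [0.0083, 0.0012, 0, 0, 0, 0, 0], [0.01, 0.0017, 0, 0, 0, 0, 0]]'
python3 - <<'E'
from h import *
d,uv=ring('scene');p=at(d,uv,.07);v=p[:2]-C;print(p.round(4),np.degrees(np.arctan2(v[1],v[0])),ctrl.get_state()['contact_force'])
E
```

```text
time: 10.05
eef_pos: [0.5788, -0.0823, 0.0694]
tcp_rot: [0.983, 0.185, 0.0, 0.0]
contact_force: [-0.0, 0.9, 0.8]
opening: 0.003
finger_force: 0.0
[ 0.5669 -0.0832  0.07  ] 108.54191001171915 [ 0.50163631  0.16845676 -0.36269967]
```

Converted, 0.003 m / 0.6 = 0.005, 0.002 m / 0.6 = 0.0033.

```bash
python3 -m inch '[[0.0017, 0.0003, 0, 0, 0, 0, 0], [0.0033, 0.0007, 0, 0, 0, 0, 0], [0.005, 0.001, 0, 0, 0, 0, 0]]'
python3 - <<'E'
from h import *
d,uv=ring('scene');p=at(d,uv,.07);v=p[:2]-C;print(p.round(4),np.degrees(np.arctan2(v[1],v[0])),ctrl.get_state()['contact_force'])
d=ctrl.read_camera('wrist')
cv2.imwrite('pics/w4.png',d['pixels'][:,:,::-1])
for n in('button_top','ring_top'):print(best('wrist',n))
E
```

```text
time: 10.52
eef_pos: [0.5817, -0.0819, 0.0693]
tcp_rot: [0.983, 0.185, 0.0, 0.0]
contact_force: [-0.3, 0.0, 0.4]
opening: 0.0
finger_force: 0.0
[ 0.5701 -0.0833  0.07  ] 106.85035502288959 [0.28940505 0.0352964  0.62473372]
None
None
```

View pics/w4.png

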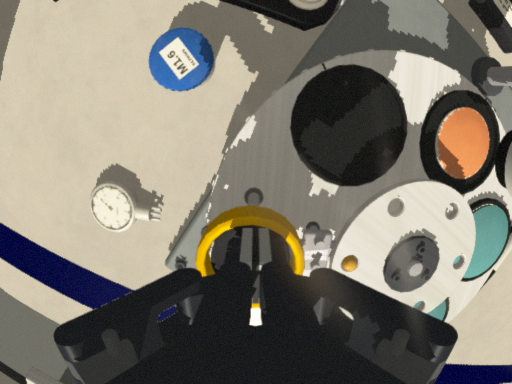

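The wrist view shows the brass pin at (350,263) in a plate hole and the orange lens at (465,140) near the loupe. A small extra push will show whether the table is locked.

Converted, 0.001 m / 0.6 = 0.0017, 0.0005 m / 0.6 = 0.0008.

```bash
python3 -m inch '[[0.0008, 0.0002, 0, 0, 0, 0, 0], [0.0017, 0.0003, 0, 0, 0, 0, 0]]'; python3 -m inch '[[0.0008, 0.0002, 0, 0, 0, 0, 0], [0.0017, 0.0003, 0, 0, 0, 0, 0]]'
python3 - <<'E'
from h import *
d,uv=ring('scene');p=at(d,uv,.07);v=p[:2]-C;print(p.round(4),np.degrees(np.arctan2(v[1],v[0])),ctrl.get_state()['contact_force'])
E
```

```text
time: 11.02
eef_pos: [0.5823, -0.0817, 0.0692]
tcp_rot: [0.983, 0.185, -0.0, -0.0]
contact_force: [-1.4, -0.4, -0.0]
opening: 0.0
finger_force: 0.5
time: 11.28
eef_pos: [0.5835, -0.0816, 0.0693]
tcp_rot: [0.983, 0.185, -0.0, 0.0]
contact_force: [-0.8, -0.7, 0.5]
opening: -0.002
finger_force: 0.5
[ 0.5714 -0.0835  0.07  ] 106.18181650195444 [-0.27257743  0.2988468  -0.28715676]
```

Converted, 0.001 m / 0.6 = 0.0017, 0.0005 m / 0.6 = 0.0008.

```bash
for i in 1 2; do python3 -m inch '[[0.0008, 0.0002, 0, 0, 0, 0, 0], [0.0017, 0.0003, 0, 0, 0, 0, 0]]' | egrep 'eef|force'; done
python3 - <<'E'
from h import *
d,uv=ring('scene');p=at(d,uv,.07);v=p[:2]-C;print(p.round(4),np.degrees(np.arctan2(v[1],v[0])),ctrl.get_state()['contact_force'])
E
```

```text
eef_pos: [0.5846, -0.0814, 0.0693]
contact_force: [-0.9, -0.5, -1.3]
finger_force: 0.5
eef_pos: [0.5854, -0.0812, 0.0692]
contact_force: [-2.1, -1.4, 0.2]
finger_force: 1.1
[ 0.572  -0.0819  0.07  ] 105.57907547488946 [-2.32513686 -0.29671328  0.9379846 ]
```

Converted, 0.0008 m / 0.6 = 0.0013, 0.0005 m / 0.6 = 0.0008.

```bash
for i in 1 2 3; do python3 -m inch '[[0.0008, 0.0002, 0, 0, 0, 0, 0], [0.0013, 0.0003, 0, 0, 0, 0, 0]]' | egrep 'eef|force'; done
python3 - <<'E'
from h import *
d,uv=ring('scene');p=at(d,uv,.07);v=p[:2]-C;print(p.round(4),np.degrees(np.arctan2(v[1],v[0])),ctrl.get_state()['contact_force'])
d=ctrl.read_camera('wrist');a=d['pixels'][150:330,170:390,::-1]
cv2.imwrite('pics/w5.png',cv2.resize(a,None,fx=3,fy=3))
E
```

```text
eef_pos: [0.5859, -0.0812, 0.0692]
contact_force: [-4.0, -1.9, 2.0]
finger_force: 2.0
eef_pos: [0.5864, -0.0812, 0.0691]
contact_force: [-5.0, -2.9, 2.5]
finger_force: 2.7
eef_pos: [0.5868, -0.0812, 0.0691]
contact_force: [-6.9, -3.8, 2.2]
finger_force: 3.4Traceback (most recent call last):
  File "<stdin>", line 2, in <module>
  File "h.py", line 15, in ring
    m2=np.array(ctrl.masks_of(cam,'ring_top')[0]['region']).astype(np.uint8)
                ~~~~~~~~~~~~~~~~~~~~~~~~~~~~~^^^
IndexError: list index out of range
```

The force climbs to about 8 N while the tip hardly moves, so the table is locked. I'll back the tip to the ring centre and lift it out.

Converted, -0.1 m / 0.6 = -0.1667, -0.091 m / 0.6 = -0.1517.

```bash
python3 -m inch '[[-0.0067, 0, 0, 0, 0, 0, 0], [-0.015, -0.0017, 0, 0, 0, 0, 0], [-0.0183, -0.0017, -0.0033, 0, 0, 0, 0], [-0.0183, -0.0017, -0.0333, 0, 0, 0, 0], [-0.0183, -0.0017, -0.0833, 0, 0, 0, 0], [-0.0183, -0.0017, -0.15, 0, 0, 0, 0], [-0.085, 0.05, -0.1667, 0, 0, 0, 0], [-0.1517, 0.1, -0.1667, 0, 0, 0, 0], [-0.1517, 0.1, -0.1667, 0, 0, 0, 0]]'
python3 - <<'E'
from h import *
for c in('top','scene'):
  d=pic(c,c+'9.png')
  for n in('ring_top','button_top','lens_orange','under_loupe','lens_clock','screw_jar','tweezers','marker'):print(c,n,best(c,n))
d=ctrl.read_camera('wrist');cv2.imwrite('pics/w9.png',d['pixels'][:,:,::-1])
for n in('ring_top','button_top','lens_orange'):print(n,best('wrist',n))
d,uv=ring('scene');p=at(d,uv,.07);v=p[:2]-C;print(p.round(4),np.degrees(np.arctan2(v[1],v[0])))
E
```

```text
time: 13.95
eef_pos: [0.5247, -0.1723, 0.1714]
tcp_rot: [0.983, 0.183, 0.001, 0.001]
contact_force: [0.7, -0.4, -0.7]
opening: 0.005
finger_force: 0.0
top ring_top (array([ 0.6854, -0.1981,  0.0374]), 0.75)
top button_top (array([ 0.5729, -0.0822,  0.0675]), 0.84)
top lens_orange (array([ 0.6881, -0.2034,  0.038 ]), 0.59)
top under_loupe (array([ 0.6821, -0.1963,  0.0345]), 0.98)
top lens_clock None
top screw_jar (array([ 0.6598, -0.0026, -0.0016]), 0.52)
top tweezers (array([ 0.4555, -0.3321, -0.0051]), 0.62)
top marker (array([ 0.623 , -0.3447,  0.0042]), 0.85)
scene ring_top (array([ 0.5734, -0.0812,  0.0709]), 0.73)
scene button_top (array([ 0.5708, -0.0791,  0.0648]), 0.51)
scene lens_orange (array([ 0.6852, -0.1995,  0.0365]), 0.56)
scene under_loupe (array([ 0.6832, -0.1979,  0.0353]), 0.61)
scene lens_clock (array([ 0.5388,  0.0139, -0.0008]), 0.64)
scene screw_jar (array([6.623e-01, 2.600e-03, 4.000e-04]), 0.78)
scene tweezers (array([ 0.4545, -0.331 ,  0.0052]), 0.72)
scene marker (array([ 0.6205, -0.3402, -0.0009]), 0.71)
ring_top (array([ 0.5748, -0.083 ,  0.0734]), 0.8)
button_top (array([ 0.5759, -0.0847,  0.0666]), 0.76)
lens_orange (array([ 0.6845, -0.1964,  0.0384]), 0.71)
[ 0.5713 -0.0818  0.07  ] 105.93195968627764
```

View pics/w9.png

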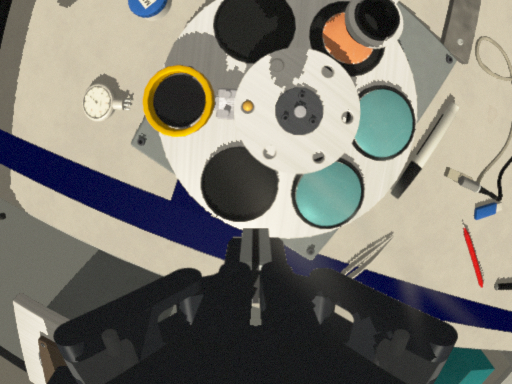

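View pics/scene9.png

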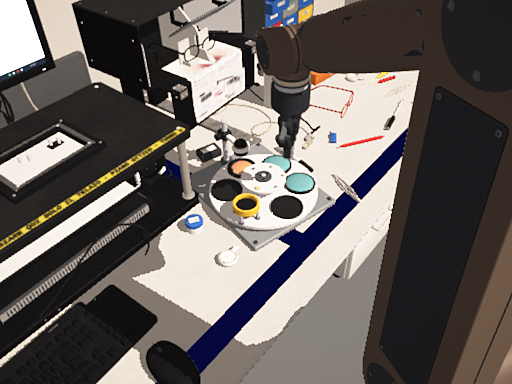

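The wrist view shows the pin up in its hole at (247,106), the orange lens under the loupe at (350,40), and the button back at its rest height. The scene view shows the bystanders where they were. Handing in.

```bash
python3 -c "
from plant import ctrl; print(ctrl.sign_off())"
```

```text
the job is handed in; nothing more can be done
None
```

The table was indexed one hole clockwise and handed in at about 14 s: the plunger sprang back up and locked, the orange lens is under the loupe to within measuring error, and no bystander measurably moved; the verdict was not shown.

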